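# File the slide boxes in the sloped archive rack

### The arm

A 6-joint arm with a two-finger parallel gripper is mounted at the origin on a cart in front of the work surface, level with it; the furniture and walls round the work are solid. World frame = base frame: x ahead of the robot, y to its left, z up, the work surface at z = 0. Lengths are in mm, angles in rad, forces in N, time in s.
With the tool pointing down it reaches from about 350 to 975 mm from the base axis. Payload 7.1 kg.
Tool frame: the origin (TCP) lies at the very end of the fingers, on their centre line; the grasp point (between the pads) lies 19 mm behind it; z points along the fingers, y is the line along which they close (so a half turn about z gives the same grasp; the last joint's range is limited). The gripper opens to 88 mm and grips with 3 to 60 N. Pads are 20 mm wide; open, the fingers measure 115 mm over their backs; the gripper's body (75 mm by 178 mm) begins 61 mm behind the grasp point.
Start: joints at [-1.203, 0.423, 1.63, -0, 1.089, -0.019], TCP at [235.783, -578.802, 222.675] pointing down, gripper open.
Joint ranges: [-3, 3], [-0.9, 2.11], [0.09, 2.58], [-1.31, 4.45], [0.11, 2.69], [-2.54, 2.54]. Speed limits (rad/s): [2.39, 2.39, 3.01, 3.14, 3.14, 3.14].

### API

Orientations are given as a rotation vector (axis times angle).
In Python, from workcell import sensors, imaging, close_job gives the robot as it stands. The module is installed in compiled form; this text tells all that it offers.
- The arm moves only by the tool servo_tool, never from a script. Its argument "steps" is a list of rows, each a list of 3 entries, a list of its own where there are three numbers: the shift along the world's x, y, z in m, then the turn, a rotation vector about the world's x, y, z in degrees, then the opening, from -1 (shut) to 1 (fully open). A call has exactly 8 rows; each row shifts and turns the commanded pose from where the row before left it; what a row does not reach is not made up. A row lasts 1/12 s, in which the tool goes at most 41.7 mm and 7.16 degrees, less where a joint would pass 70% of its speed; a pose out of reach is approached as far as the arm can. A call is refused whole if a number of a shift passes 0.0417 or a number of a turn 7.16, either way. A call with a gripper value outside its range is refused whole. The fingers move at their own pace and stop on an object; the grip force is fixed at half the most. Time passes only in rows, so rows that do not move let the fingers close, or fill a call up. It gives the time, the measured TCP pose, the force, the opening and the grip force at its end, in the units of the state.
- sensors.get_obs(): the state, without advancing time (a new reading comes with each control period).
- imaging.get_image(name): name is "scene" or "top"; returns a dict with "color" (420x560x3 uint8, blue, green, red), "range_z" (420x560 float32, mm along the optical axis (not along the pixel's ray), 0 where there is no reading), "vertical_fov" (degrees; the focal length in pixels is half the picture's height over the tangent of half this angle, whatever the lens; pixels are square), "cx", "cy" (the principal point, pixels), "k1" (the pictures are not rectified: a ray, as slopes to the right and down, at radius r is drawn at 1 + k1 r^2 times it, then the intrinsics apply), "rvec" (rotation vector, rad) and "tvec" (3), from world to camera coordinates, as OpenCV has them. Camera axes: x right, y down, z forward; pixel columns grow to the right and rows downward; lengths in mm; the calibration is good to about 2 mm. A picture is of the moment at which its call begins.
- close_job(): hands the job in; it is judged then, once.
The state is a dict: "t": time; "qpos": joint angles; "qvel": joint speeds; "joint_torque": joint torques, N m; "ee_pos": TCP position; "orientation": TCP orientation; "ft_force": force on the tool from outside, world axes, zero at the start; "moment": the same for the moment, N m; "width": finger opening in mm; "grasp_force": force on a finger pad.
Only numpy, scipy, OpenCV 4.12 (cv2) and the standard library are available. Lean on these libraries where they do the work, as an engineer would, in place of code of your own. Each camera call takes 0.05 s, during which the arm holds its last target. There are 200 camera calls.

### The job

Put the slide boxes away in the archive rack: pull its sloped tray all the way out (if the tray is locked, turn the black knob at its right anticlockwise to free it), and put every slide box that is on the bench in a lane of its own, lengthwise and label up, slid down until its end rests against the stop. When all of them are in, push the tray fully home again with the boxes still against the stop, and do not upset the mug or the beaker.

Things in the scene. Friction and masses are not known exactly. Their poses are not given: they have to be found in the camera images.
- rack: the archive rack, fixed to the bench: grey base plate 200 x 300 mm, a blue hood on four legs over its rear half (underside 169 mm up, front edge level with the origin, 308 mm wide). Origin at the centre of its base on the bench; x points away from the front of the rack, so the tray is pulled out along -x
- tray (a joint): travel of the tray on its runners in m: 0 fully home under the hood, grows as it is pulled out along the rack's -x, 0.12 fully out against the end stop. About 3 N of friction and stays where it is left. While locked it gives only about 3 mm and then stops hard
- handle (a point): centre of the tray's black handle, a round bar 10 mm thick and 110 mm long along the tray's y, standing above the stop at the tray's front, about 81 mm above the bench, free on both sides; it moves with the tray; take it across (fingers before and behind it)
- stop_foot (a point): frame of the sloped tray: floor 185 mm long and 248 mm wide, sloping 20 degrees down towards the robot's side; the frame moves with it. The point lies on the floor at the foot of the stop, mid-width; x runs up the slope, y across to the left, z square to the floor. The stop is a wall at x < 0, 22 mm high; side walls 20 mm high at y = +-0.124
- lane1 (a point): leftmost of four open lanes side by side, 62 mm apart, parted by ribs 18 mm wide and 6 mm high, each 44 mm wide clear. The point is on the tray floor where the middle of the underside of a box resting against the stop comes (50 mm up the slope from the stop). A box let go on the floor mostly slides down by itself; some stick and need a light push from behind, at the upper end
- lane2 (a point): the same point of the second lane from the left
- lane3 (a point): the same point of the third lane from the left
- lane4 (a point): the same point of the rightmost lane
- knob_grip (a point): grip of the round black knurled locking knob, 44 mm across, z 49 to 79 mm over the bench, on a dark block at the rack's right front; point on its upright axis, fixed to the rack. Anticlockwise from above to its stop frees the tray, clockwise locks; range 1.5 rad, free over the last 0.5. Turns with about 0.06 N m. It has no mark: only trying to pull the tray shows whether it is locked
- box_blue: blue slide box, a shut hard-plastic case 100 x 36 x 24 mm (along its x, y, z) with a white paper label on top; loose, about 90 g; origin at the centre of its underside, z up through the label. It lies label up on the bench on either side of the rack; may be absent. Its two ends are equivalent
- box_yellow: yellow slide box, a shut hard-plastic case 100 x 36 x 24 mm (along its x, y, z) with a white paper label on top; loose, about 90 g; origin at the centre of its underside, z up through the label. It lies label up on the bench on either side of the rack; may be absent. Its two ends are equivalent
- box_green: green slide box, a shut hard-plastic case 100 x 36 x 24 mm (along its x, y, z) with a white paper label on top; loose, about 90 g; origin at the centre of its underside, z up through the label. It lies label up on the bench on either side of the rack; may be absent. Its two ends are equivalent
- box_red: red slide box, a shut hard-plastic case 100 x 36 x 24 mm (along its x, y, z) with a white paper label on top; loose, about 90 g; origin at the centre of its underside, z up through the label. It lies label up on the bench on either side of the rack; may be absent. Its two ends are equivalent
- rock: bystander: brown ore lump 61 x 67 x 51 mm, loose, lying among the boxes
- lens: bystander: folding hand lens, 26 x 58 x 12 mm, loose, lying among the boxes
- mug_blue: bystander: blue and white mug 92 mm tall, loose, at the right near the drawer cabinet
- beaker: bystander: glass beaker 95 mm tall, 80 mm across, loose, at the left rear

How it is judged:
By the outcome, as a careful person would: the job done as asked, in the order asked, and still so for the second after the job is handed in, with the robot touching nothing.
Of box_blue, box_yellow, box_green, box_red only 3 to 4 are there at a start; the rules pass over those that are not, and their reading is None.
At some moment in a run one of box_blue, box_yellow, box_green, box_red may be knocked a few centimetres aside while the robot is not near it.
Once in a run the grip may slacken for a moment while it holds something.
It also fails if it takes over 210 s, if anything falls off the work surface, if the arm or the gripper's body presses on something with over 40 N, if the wrist force passes 120 N, or if a joint passes its speed limit or range.

## Working session

There is one attempt and no reset: what is moved stays moved. The work goes in short steps, Python scripts to look and compute and a tool call to move; the robot and the scene stay as the last step left them, time stands still between calls to the robot, and variables do not carry over. Pictures are saved under pics/ and viewed, at most 14 in all, crops included, and the job is handed in when it is done.

Besides the shell and the picture viewer there is one more tool, called after ">>>" as name(argument=value, ...) on one line, values as JSON. servo_tool: Moves the arm, as the interface text tells. Its arguments: {"type":"object","properties":{"steps":{"type":"array"}},"required":["steps"]}

```bash
mkdir -p pics; cat > h.py <<'E'
import numpy as np, cv2
from workcell import sensors, imaging
def cam(n):
    d=imaging.get_image(n); h,w=d["color"].shape[:2]
    f=h/2/np.tan(np.radians(d["vertical_fov"])/2)
    R=cv2.Rodrigues(np.array(d["rvec"],float))[0]; t=np.array(d["tvec"],float).ravel()
    d.update(f=f,R=R,t=t); return d
def slopes(d,px):
    K=np.array([[d["f"],0,d["cx"]],[0,d["f"],d["cy"]],[0,0,1.]])
    return cv2.undistortPoints(np.array(px,float).reshape(-1,1,2),K,np.array([d["k1"],0,0,0,0.])).reshape(-1,2)
def plane(d,px,z):
    s=slopes(d,px); v=np.c_[s,np.ones(len(s))]@d["R"]; c=-d["R"].T@d["t"]
    return c+v*((z-c[2])/v[:,2])[:,None]
def depth(d,px):
    s=slopes(d,px); p=np.array(px).reshape(-1,2).astype(int); Z=d["range_z"][p[:,1],p[:,0]]
    return (np.c_[s,np.ones(len(s))]*Z[:,None]-d["t"])@d["R"]
def proj(d,P):
    K=np.array([[d["f"],0,d["cx"]],[0,d["f"],d["cy"]],[0,0,1.]])
    return cv2.projectPoints(np.array(P,float).reshape(-1,1,3),cv2.Rodrigues(d["R"])[0],d["t"],K,np.array([d["k1"],0,0,0,0.]))[0].reshape(-1,2)
E
python3 - <<'E'
from h import *
for n in("scene","top"):
    d=cam(n); cv2.imwrite(f"pics/{n}0.png",d["color"]); print(n,d["f"],d["cx"],d["cy"],d["k1"],-d["R"].T@d["t"],d["R"][2])
o=sensors.get_obs();print({k:np.round(v,3) for k,v in o.items()})
E
```

```text
scene 389.47400500369275 282.19713957979934 201.76387553648777 0.0299417374240121 [-124.5243413   542.9263838   627.76709919] [ 0.69015383 -0.4888314  -0.53360242]
top 421.330572621143 279.66958970583306 214.36264615307317 0.033060289254740506 [ 410.93112793   14.8577993  1245.40221922] [ 0.16216718 -0.01291754 -0.98667874]
{'t': np.float64(0.1), 'qpos': array([-1.203,  0.424,  1.631, -0.   ,  1.089, -0.019]), 'qvel': array([ 0.   , -0.001, -0.002,  0.   , -0.001,  0.   ]), 'joint_torque': array([ 1.0000e-03, -5.4562e+01, -2.7433e+01,  6.5000e-02,  1.9000e-02,
       -0.0000e+00]), 'ee_pos': array([ 235.606, -578.353,  222.001]), 'orientation': array([-3.082, -0.604,  0.   ]), 'ft_force': array([0.584, 0.156, 0.123]), 'moment': array([0.019, 0.019, 0.018]), 'grasp_force': np.float64(0.0), 'width': np.float64(87.785)}
```

View pics/top0.png

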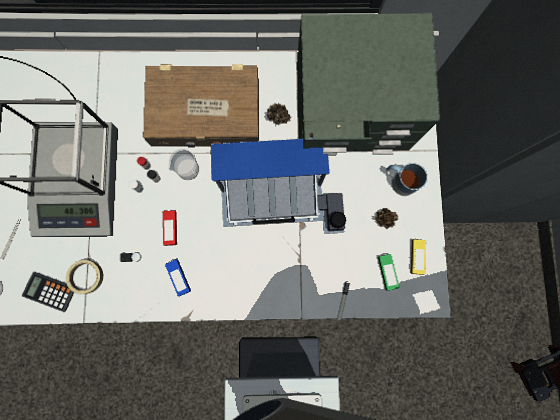

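View pics/scene0.png

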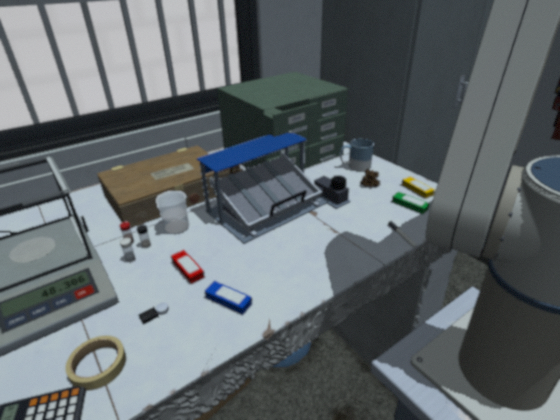

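The top view shows all four boxes: red (169,228), blue (177,278), green (389,271) and yellow (419,257). The handle is at about (273,220), the knob at (336,218), the blue hood at (270,158), the beaker at (184,164) and the mug at (408,179).

```bash
cat >> h.py <<'E'
RNG={"red":[((0,120,70),(8,255,255)),((172,120,70),(180,255,255))],"yellow":[((22,120,90),(34,255,255))],"green":[((45,120,50),(80,255,255))],"blue":[((105,120,50),(125,255,255))]}
def boxes(d,zmax=80,zmin=8):
    """box poses from colour mask (rim) -> hull -> top-face points by ray/plane"""
    hsv=cv2.cvtColor(d["color"],cv2.COLOR_BGR2HSV); out={}
    for c,rs in RNG.items():
        m=sum(cv2.inRange(hsv,*map(np.array,r)) for r in rs).astype(np.uint8)
        m=cv2.morphologyEx(m,cv2.MORPH_CLOSE,np.ones((3,3)))
        for k in cv2.findContours(m,cv2.RETR_EXTERNAL,cv2.CHAIN_APPROX_NONE)[0]:
            a=cv2.contourArea(cv2.convexHull(k))
            if 250<a<900:
                f=np.zeros_like(m); cv2.drawContours(f,[k],-1,1,-1)
                ys,xs=np.nonzero(f); P=depth(d,np.c_[xs,ys]); zt=np.median(P[:,2])
                T=P[abs(P[:,2]-zt)<8] ; r=cv2.minAreaRect(T[:,:2].astype(np.float32))
                q=cv2.boxPoints(r); e=[q[1]-q[0],q[2]-q[1]]; L=max(e,key=np.linalg.norm)
                ang=np.degrees(np.arctan2(L[1],L[0]))%180
                out.setdefault(c,[]).append((np.round(r[0],1),np.round(sorted(r[1]),0),round(ang,1),round(float(zt),1)))
    return out
E
python3 - <<'E'
from h import *
d=cam("top")
for c,v in boxes(d).items(): print(c,v)
px=[(273,220),(256,221),(290,220),(336,218),(336,212),(216,178),(325,178),(271,142),(271,178),(225,220),(318,220),(271,200)]
print(np.round(np.c_[px,depth(d,px)]))
cv2.imwrite("pics/rack.png",cv2.resize(d["color"][130:240,200:360],None,fx=5,fy=5,interpolation=cv2.INTER_CUBIC))
E
```

```text
red [(array([577.6, 322.7]), array([34., 99.]), np.float32(2.4), 23.6)]
yellow [(array([ 484.8, -401.9]), array([36., 99.]), np.float32(174.0), 20.3)]
green [(array([ 441., -312.]), array([35., 98.]), np.float32(11.2), 21.5)]
blue [(array([433.4, 294.7]), array([ 35., 100.]), np.float32(23.6), 23.2)]
[[ 273.  220.  586.   18.   85.]
 [ 256.  221.  584.   66.   82.]
 [ 290.  220.  585.  -29.   87.]
 [ 336.  218.  591. -158.   78.]
 [ 336.  212.  609. -160.   70.]
 [ 216.  178.  684.  165.  176.]
 [ 325.  178.  725. -140.    5.]
 [ 271.  142.  782.   21.  172.]
 [ 271.  178.  709.   23.   74.]
 [ 225.  220.  600.  161.    4.]
 [ 318.  220.  596. -115.    5.]
 [ 271.  200.  649.   24.   52.]]
```

View pics/rack.png

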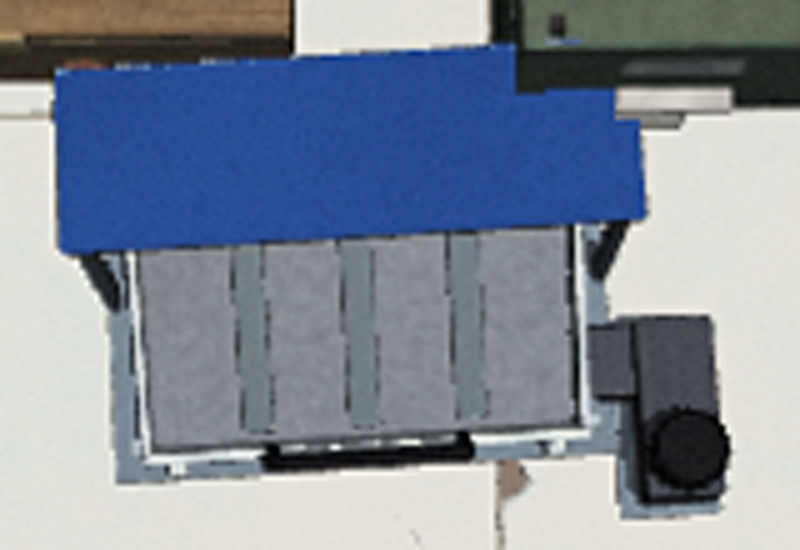

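The crop shows four lanes, three ribs, the handle from crop (265,460) to (473,448), the knob at (690,448) and the hood's front edge from (60,250) to (645,218). The rack is slightly rotated.

```bash
python3 - <<'E'
from h import *
d=cam("top")
c=lambda *p:[(200+x/5-.4,130+y/5-.4) for x,y in p]
def ang(P): v=P[1]-P[0]; return np.degrees(np.arctan2(-v[0],v[1])) # yaw of rack x from left-right edge (left minus right)
H=plane(d,c((645,218),(60,250)),175); print("hood",H.round(1),ang(H),H.mean(0).round(1),np.linalg.norm(H[0]-H[1]))
h=plane(d,c((473,450),(265,461)),84); print("handle",h.round(1),ang(h),h.mean(0).round(1),np.linalg.norm(h[0]-h[1]))
print("knob",plane(d,c((690,448)),79))
# hood by blue mask
hsv=cv2.cvtColor(d["color"],cv2.COLOR_BGR2HSV)
m=cv2.inRange(hsv,(100,120,60),(125,255,255)); ys,xs=np.nonzero(m[130:200,200:345]); P=depth(d,np.c_[xs+200,ys+130]); T=P[abs(P[:,2]-np.median(P[:,2]))<6]
print("z",np.median(P[:,2])); 
f=[T[abs(T[:,1]-y)<4][:,0].min() for y in range(-110,160,10)]
a=np.polyfit(range(-110,160,10),f,1); print("front edge x=",a, np.degrees(np.arctan(-a[0])), T[:,1].min(),T[:,1].max())
# knob dark
P=depth(d,np.array([(x,y) for x in range(320,350) for y in range(195,240)])); k=P[(P[:,2]>74)&(P[:,2]<90)]; print("knob",cv2.minEnclosingCircle(k[:,:2].astype(np.float32)),len(k))
P=depth(d,np.array([(x,y) for x in range(245,305) for y in range(212,228)])); k=P[(P[:,2]>76)&(P[:,2]<95)]; print("handle",cv2.minAreaRect(k[:,:2].astype(np.float32)),np.median(k[:,2]),np.median(k,axis=0))
s=cam("scene");P=[(*p[:2],81) for p in [h.mean(0)]]+[(595,-158,79),(H.mean(0))]
im=s["color"].copy(); print(proj(s,P))
E
```

```text
hood [[ 694.6 -128.7  175. ]
 [ 680.6  176.8  175. ]] 2.6330052128293944 [687.6  24.  175. ] 305.829777189355
handle [[586.6 -40.7  84. ]
 [581.7  75.3  84. ]] 2.3968894443764746 [584.1  17.3  84. ] 116.04901793708449
knob [[ 587.04539629 -162.60752795   79.        ]]
z 174.26468872853067
front edge x= [-5.14247246e-02  6.88527895e+02] 2.943826525712962 -128.21055695462027 179.99566155495194
knob ((587.3524169921875, -163.59432983398438), 22.036170959472656) 175
handle ((582.5357666015625, 18.234230041503906), (11.803160667419434, 117.82350158691406), 4.192895412445068) 83.84427309209656 [582.76051363  18.47065534  83.84427309]
[[289.37901839 198.48897723]
 [335.38927451 177.98502412]
 [264.08832798 153.9239199 ]]
```

>>> servo_tool(steps=[[[0.0145,0.025,0],[0,0,2.95],0.3],[[0.0145,0.025,0],[0,0,2.95],0.3],[[0.0145,0.025,0],[0,0,2.95],0.3],[[0.0145,0.025,0],[0,0,2.95],0.3],[[0.0145,0.025,0],[0,0,2.95],0.3],[[0.0145,0.025,0],[0,0,2.95],0.3],[[0.0145,0.025,0],[0,0,2.95],0.3],[[0.0145,0.025,0],[0,0,2.95],0.3]])

```text
t: 0.92
ee_pos: [352.2, -377.5, 222.7]
orientation: [2.893, 1.225, 0.0]
ft_force: [0.6, -0.5, 0.1]
width: 57.0
grasp_force: 0.0
```

>>> servo_tool(steps=[[[0.0145,0.025,0],[0,0,2.95],0.3],[[0.0145,0.025,0],[0,0,2.95],0.3],[[0.0145,0.025,0],[0,0,2.95],0.3],[[0.0145,0.025,0],[0,0,2.95],0.3],[[0.0145,0.025,0],[0,0,2.95],0.3],[[0.0145,0.025,0],[0,0,2.95],0.3],[[0.0145,0.025,0],[0,0,2.95],0.3],[[0.0145,0.025,0],[0,0,2.95],0.3]])

```text
t: 1.58
ee_pos: [468.3, -177.4, 222.8]
orientation: [2.581, 1.791, 0.0]
ft_force: [0.1, 0.0, -0.4]
width: 56.8
grasp_force: 0.0
```

>>> servo_tool(steps=[[[0.0145,0.025,0],[0,0,2.95],0.3],[[0.0145,0.025,0],[0,0,2.95],0.3],[[0.0145,0.025,0],[0,0,2.95],0.3],[[0.0145,0.025,0],[0,0,2.95],0.3],[[0.0145,0.025,0],[0,0,2.95],0.3],[[0.0145,0.025,0],[0,0,2.95],0.3],[[0.0145,0.025,0],[0,0,2.95],0.3],[[0,0,0],[0,0,2.95],0.3]])

```text
t: 2.25
ee_pos: [571.6, -0.1, 222.8]
orientation: [2.157, 2.283, 0.003]
ft_force: [-0.0, -1.0, 0.6]
width: 57.2
grasp_force: 0.0
```

>>> servo_tool(steps=[[[0.006,0.009,-0.02],[0,0,0],0.2],[[0.005,0.009,-0.03],[0,0,0],0.2],[[0,0,-0.035],[0,0,0],0.2],[[0,0,-0.035],[0,0,0],0.2],[[0,0,-0.025],[0,0,0],0.2],[[0,0,-0.014],[0,0,0],0.2],[[0,0,0],[0,0,0],-0.4],[[0,0,0],[0,0,0],-1]])

```text
t: 2.92
ee_pos: [579.9, 14.2, 63.1]
orientation: [-2.162, -2.277, 0.002]
ft_force: [0.5, 0.5, 1.1]
width: 42.8
grasp_force: 0.0
```

>>> servo_tool(steps=[[[0,0,0],[0,0,0],-1],[[0,0,0],[0,0,0],-1],[[0,0,0],[0,0,0],-1],[[0,0,0],[0,0,0],-1],[[0,0,0],[0,0,0],-1],[[0,0,0],[0,0,0],-1],[[0,0,0],[0,0,0],-1],[[0,0,0],[0,0,0],-1]])

```text
t: 3.58
ee_pos: [581.4, 14.2, 64.7]
orientation: [2.162, 2.277, 0.002]
ft_force: [-0.4, 0.0, 6.3]
width: 9.0
grasp_force: 30.0
```

>>> servo_tool(steps=[[[-0.002,0,0],[0,0,0],-1],[[-0.002,0,0],[0,0,0],-1],[[-0.002,0,0],[0,0,0],-1],[[-0.002,0,0],[0,0,0],-1],[[0,0,0],[0,0,0],-1],[[0,0,0],[0,0,0],-1],[[0,0,0],[0,0,0],-1],[[0,0,0],[0,0,0],-1]])

```text
t: 4.25
ee_pos: [573.2, 13.8, 64.7]
orientation: [2.162, 2.277, 0.002]
ft_force: [0.8, -2.7, 7.5]
width: 9.1
grasp_force: 30.0
```

>>> servo_tool(steps=[[[-0.009,-0.0006,0],[0,0,0],-1],[[-0.009,-0.0004,0],[0,0,0],-1],[[-0.009,-0.0004,0],[0,0,0],-1],[[-0.009,-0.0004,0],[0,0,0],-1],[[-0.009,-0.0004,0],[0,0,0],-1],[[-0.009,-0.0004,0],[0,0,0],-1],[[-0.009,-0.0004,0],[0,0,0],-1],[[-0.009,-0.0004,0],[0,0,0],-1]])

```text
t: 4.92
ee_pos: [501.0, 10.2, 64.7]
orientation: [2.161, 2.276, 0.003]
ft_force: [3.3, -4.4, 8.6]
width: 9.4
grasp_force: 30.0
```

>>> servo_tool(steps=[[[-0.009,-0.0004,0],[0,0,0],-1],[[-0.009,-0.0004,0],[0,0,0],-1],[[-0.009,-0.0004,0],[0,0,0],-1],[[-0.005,-0.0004,0],[0,0,0],-1],[[-0.004,0,0],[0,0,0],-1],[[-0.003,0,0],[0,0,0],-1],[[-0.002,0,0],[0,0,0],-1],[[0,0,0],[0,0,0],-1]])

```text
t: 5.58
ee_pos: [463.5, 8.3, 64.8]
orientation: [2.157, 2.273, 0.009]
ft_force: [12.8, -8.4, -2.8]
width: 9.1
grasp_force: 30.0
```

```bash
python3 - <<'E'
from h import *
o=sensors.get_obs();print(o["ee_pos"],o["ft_force"],o["width"])
d=cam("top"); cv2.imwrite("pics/out.png",cv2.resize(d["color"][150:300,150:450],None,fx=2.6,fy=2.6))
E
```

```text
[463.52708644   8.31793696  64.75044726] [12.81250952 -8.38827987 -2.82923438] 9.123131786309735
```

View pics/out.png

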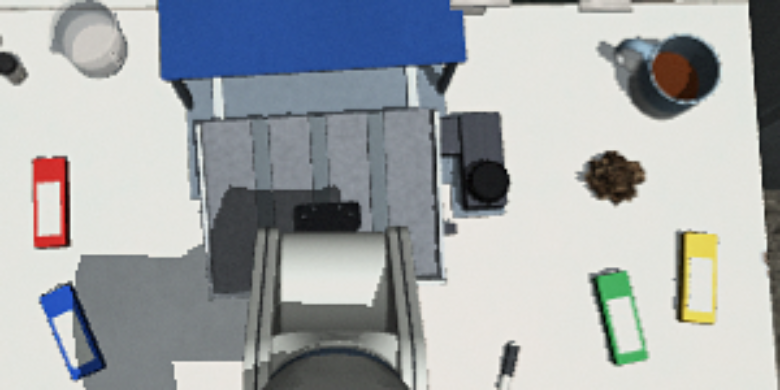

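The tray is out (handle ~118 mm forward, then a hard stop at 13 N). Next I release, lift, and go towards red.

>>> servo_tool(steps=[[[0,0,0],[0,0,0],0.2],[[0,0,0],[0,0,0],0.2],[[0,0,0],[0,0,0],0.2],[[0,0,0.03],[0,0,0],0.2],[[0,0,0.035],[0,0,0],0.2],[[0,0,0.035],[0,0,0],0.2],[[0,0,0.035],[0,0,0],0.2],[[0,0,0.02],[0,0,0],0.2]])

```text
t: 6.3
ee_pos: [459.0, 9.4, 221.4]
orientation: [2.162, 2.278, 0.002]
ft_force: [1.0, 0.6, 0.1]
width: 52.7
grasp_force: 0.0
```

>>> servo_tool(steps=[[[0.007,0.02,0],[0,0,-7],0.4],[[0.007,0.02,0],[0,0,-7],0.4],[[0.007,0.02,0],[0,0,-7],0.4],[[0.007,0.02,0],[0,0,-7],0.4],[[0.007,0.02,0],[0,0,-7],0.4],[[0.007,0.02,0],[0,0,-7],0.4],[[0.007,0.02,0],[0,0,-7],0.4],[[0.007,0.02,0],[0,0,-7],0.4]])

```text
t: 6.97
ee_pos: [514.0, 170.0, 217.8]
orientation: [-2.982, -0.987, 0.005]
ft_force: [0.9, -0.8, 0.8]
width: 61.1
grasp_force: 0.0
```

>>> servo_tool(steps=[[[0.007,0.02,0],[0,0,-7],0.4],[[0.007,0.02,0],[0,0,-7],0.4],[[0.007,0.02,0],[0,0,-7],0.4],[[0.007,0.02,0],[0,0,-7],0.4],[[0.007,0.02,0],[0,0,-7],0.4],[[0.007,0.02,0],[0,0,0],0.4],[[0.007,0.02,0],[0,0,0],0.4],[[0,0.01,0],[0,0,0],0.4]])

```text
t: 7.63
ee_pos: [563.9, 320.7, 217.7]
orientation: [3.141, 0.055, -0.002]
ft_force: [0.3, -1.0, -0.1]
width: 61.5
grasp_force: 0.0
```

```bash
python3 - <<'E'
from h import *
o=sensors.get_obs();print(o["ee_pos"],o["orientation"],o["width"],o["qpos"])
d=cam("top"); print(boxes(d))
cv2.imwrite("pics/out2.png",cv2.resize(d["color"][160:280,200:360],None,fx=5,fy=5,interpolation=cv2.INTER_CUBIC))
px=[(x,y) for y in (205,215,225,235,245) for x in (236,250,260,272,284,293,304,314)]
P=depth(d,px); 
for i in range(0,40,8): print(P[i:i+8].round(0).astype(int).tolist())
Q=depth(d,np.array([(x,y) for x in range(235,310) for y in range(235,285)])); k=Q[(Q[:,2]>77)&(Q[:,2]<95)]; print("handle",cv2.minAreaRect(k[:,:2].astype(np.float32)))
E
```

```text
[563.9323128  320.74994002 217.7069843 ] [ 3.14071919e+00  5.52815249e-02 -2.30178442e-03] 61.493540391262684 [4.98638784e-01 4.63743967e-01 1.57699182e+00 3.76333139e-04
 1.10233478e+00 2.03406548e+00]
{'yellow': [(array([ 484.6, -402.3]), array([35., 99.]), np.float32(173.8), 21.0)], 'green': [(array([ 441.2, -312.3]), array([36., 98.]), np.float32(11.3), 21.5)], 'blue': [(array([432.9, 295.3]), array([37., 98.]), np.float32(24.0), 23.7)]}
[[630, 122, 82], [629, 82, 88], [629, 54, 85], [628, 21, 90], [628, -13, 83], [628, -38, 86], [628, -69, 84], [628, -98, 78]]
[[603, 123, 72], [602, 83, 81], [603, 55, 70], [601, 21, 79], [602, -13, 70], [601, -38, 78], [602, -69, 68], [601, -98, 70]]
[[575, 123, 68], [575, 83, 71], [575, 55, 64], [574, 21, 69], [575, -13, 62], [574, -38, 67], [574, -69, 60], [575, -98, 56]]
[[549, 124, 54], [548, 84, 61], [548, 56, 51], [547, 22, 56], [547, -12, 52], [547, -38, 57], [547, -70, 48], [547, -98, 48]]
[[521, 125, 44], [520, 85, 48], [521, 56, 42], [519, 22, 50], [520, -12, 42], [519, -38, 42], [520, -70, 37], [519, -98, 41]]
handle ((463.1129150390625, 11.468952178955078), (10.983222007751465, 115.93693542480469), 3.528984546661377)
```

View pics/out2.png

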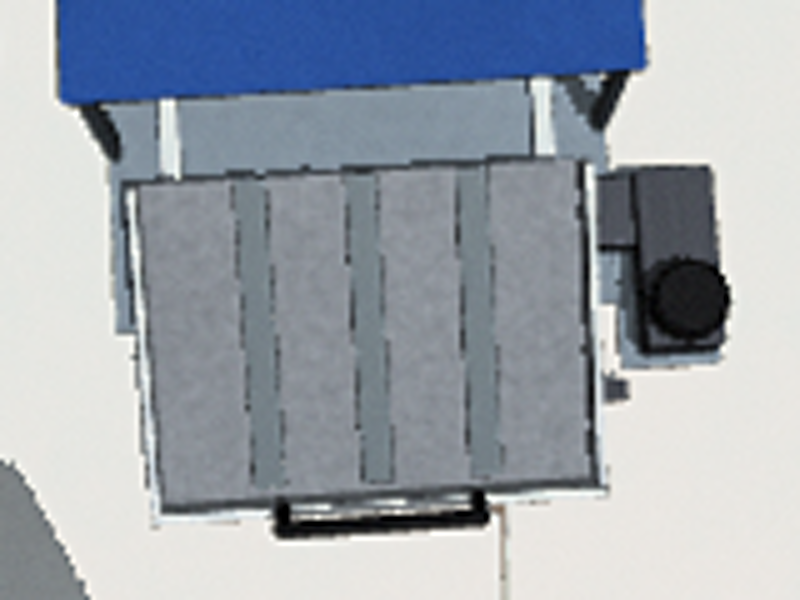

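The tray is fully out with ribs 1–3 at crop x 260, 370 and 480. The stop foot line runs from (162,502) to (597,484). Now I fit the floor plane and lane axes.

```bash
python3 - <<'E'
from h import *
d=cam("top")
c=lambda *p:[(200+x/5-.4,160+y/5-.4) for x,y in p]
pts=[]
for a,b in[((190,200),(205,480)),((307,200),(318,475)),((415,200),(428,470)),((530,180),(543,465))]:
    for t in np.linspace(0,1,15):
        for o in(-20,0,20): pts.append((a[0]+(b[0]-a[0])*t+o,a[1]+(b[1]-a[1])*t))
P=depth(d,c(*pts)); A=np.c_[P[:,:2],np.ones(len(P))]
w=np.ones(len(P),bool)
for _ in range(4):
    k=np.linalg.lstsq(A[w],P[w,2],rcond=None)[0]; r=P[:,2]-A@k; w=abs(r-np.median(r[w]))<3
print("plane",k,w.sum(),"slope",np.degrees(np.arctan(np.hypot(*k[:2]))),np.degrees(np.arctan2(k[1],k[0])))
n=np.array([-k[0],-k[1],1])
def onfloor(px,h=0):
    s=slopes(d,px); v=np.c_[s,np.ones(len(s))]@d["R"]; C=-d["R"].T@d["t"]
    t=(k[2]+h-C@n)/(v@n); return C+v*t[:,None]
for nm,pp,h in[("rib1",((252,190),(267,475)),6),("rib2",((363,185),(377,470)),6),("rib3",((474,180),(487,467)),6),("stop",((162,502),(380,493),(597,484)),0),("wallL",((135,200),(155,495)),0),("wallR",((588,185),(600,480)),0)]:
    Q=onfloor(c(*pp),h); v=Q[0]-Q[-1]; print(nm,Q.round(1).tolist(),np.degrees(np.arctan2(v[1],v[0])).round(2))
E
```

```text
plane [ 1.93041234e-01  7.13161642e-03 -4.86914284e+01] 38 slope 10.933325442756743 2.115743727231087
rib1 [[650.6, 82.4, 83.5], [492.8, 76.0, 53.0]] 2.32
rib2 [[652.8, 20.0, 83.5], [494.8, 13.9, 52.9]] 2.2
rib3 [[655.0, -42.5, 83.4], [495.7, -48.3, 52.7]] 2.06
stop [[478.8, 135.9, 44.7], [482.3, 12.4, 44.5], [485.9, -111.1, 44.3]] 91.64
wallL [[646.8, 148.7, 77.2], [482.8, 139.8, 45.5]] 3.12
wallR [[652.8, -107.4, 76.6], [488.1, -112.8, 44.7]] 1.88
```

```bash
python3 - <<'E'
from h import *
d=cam("top")
c=lambda *p:[(200+x/5-.4,160+y/5-.4) for x,y in p]
pts=[]
for a,b in[((190,200),(205,480)),((307,200),(318,475)),((415,200),(428,470)),((530,180),(543,465))]:
    for t in np.linspace(0,1,15):
        for o in(-20,0,20): pts.append((a[0]+(b[0]-a[0])*t+o,a[1]+(b[1]-a[1])*t))
P=depth(d,c(*pts)); y=np.radians(2.7); g=np.tan(np.radians(20))*np.array([np.cos(y),np.sin(y)])
r=P[:,2]-P[:,:2]@g; k=np.array([*g,np.median(r)]); print(k, np.percentile(r-k[2],[10,25,75,90]))
lx=P@np.array([np.cos(y),np.sin(y),0]); print(np.polyfit(lx,P[:,2],1))
n=np.array([-k[0],-k[1],1])
def onfloor(px,h=0):
    s=slopes(d,px); v=np.c_[s,np.ones(len(s))]@d["R"]; C=-d["R"].T@d["t"]
    t=(k[2]+h-C@n)/(v@n); return C+v*t[:,None]
for nm,pp,h in[("rib1",((252,190),(267,475)),6),("rib2",((363,185),(377,470)),6),("rib3",((474,180),(487,467)),6),("stop",((162,502),(380,493),(597,484)),0),("wallL",((135,200),(155,495)),0),("wallR",((588,185),(600,480)),0)]:
    Q=onfloor(c(*pp),h); v=Q[0]-Q[-1]; print(nm,Q.round(1).tolist(),np.degrees(np.arctan2(v[1],v[0])).round(2))
h=463.1;u=np.array([np.cos(y),np.sin(y)]);s=np.array([482,12.5])
for i,off in enumerate((93,31,-31,-93)):
    q=s+47*u+off*np.array([-u[1],u[0]]); print("lane",i+1,q.round(1),(q@g+k[2]).round(1))
hsv=cv2.cvtColor(d["color"],cv2.COLOR_BGR2HSV);print(hsv[225:233,165:175,0]) 
m=sum(cv2.inRange(hsv,*map(np.array,r)) for r in RNG["red"]); ys,xs=np.nonzero(m); print(len(xs), xs.min(),xs.max(),ys.min(),ys.max())
E
```

```text
[ 3.63566182e-01  1.71453459e-02 -1.47396340e+02] [-3.21561639 -1.73723945  1.82980211  3.35183989]
[   0.36009963 -145.08289093]
rib1 [[648.1, 81.7, 95.6], [493.7, 76.7, 39.4]] 1.86
rib2 [[650.3, 19.9, 95.4], [495.8, 13.9, 39.1]] 2.24
rib3 [[652.5, -42.0, 95.1], [496.7, -49.0, 38.4]] 2.6
stop [[479.7, 137.4, 29.4], [483.3, 12.3, 28.5], [487.0, -112.9, 27.7]] 91.66
wallL [[644.4, 147.3, 89.4], [483.7, 141.3, 30.9]] 2.15
wallR [[650.6, -106.3, 87.3], [489.2, -114.6, 28.5]] 2.92
lane 1 [524.6 107.6] 45.2
lane 2 [527.5  45.7] 45.2
lane 3 [530.4 -16.3] 45.2
lane 4 [533.3 -78.2] 45.2
[[110 130 120 100 111 116 106 113 105 103]
 [102 105 120 110 107 105  98 110 106 107]
 [113 100 114 108 125 109 107  99 120   0]
 [120  70  90  60  30 150 171  10 178   3]
 [ 77  75  70  81  30   4 177   2   6   1]
 [ 75  80  73  80  70  79  60  13   2   1]
 [ 83  90  72  77  78  70  83  77   2   1]
 [ 79  85  72  84  70  78  78  77   1   0]]
128 108 412 157 244
```

>>> servo_tool(steps=[[[0.0137,0.002,-0.03],[0,0,0],0.4],[[0,0,-0.04],[0,0,0],0.4],[[0,0,-0.04],[0,0,0],0.4],[[0,0,-0.04],[0,0,0],0.4],[[0,0,-0.03],[0,0,0],0.4],[[0,0,-0.019],[0,0,0],0.4],[[0,0,-0.007],[0,0,0],0.4],[[0,0,0],[0,0,0],-1]])

```text
t: 8.45
ee_pos: [576.3, 319.3, 10.9]
orientation: [3.139, 0.053, -0.006]
ft_force: [0.0, 0.1, 0.2]
width: 57.9
grasp_force: 0.0
```

>>> servo_tool(steps=[[[0,0,0],[0,0,0],-1],[[0,0,0],[0,0,0],-1],[[0,0,0],[0,0,0],-1],[[0,0,0],[0,0,0],-1],[[0,0,0.01],[0,0,0],-1],[[0,0,0.02],[0,0,0],-1],[[0,0,0.03],[0,0,0],-1],[[0,0,0.03],[0,0,0],-1]])

```text
t: 9.12
ee_pos: [577.2, 320.9, 103.8]
orientation: [3.14, 0.054, -0.002]
ft_force: [0.4, -0.6, -0.8]
width: 36.1
grasp_force: 30.0
```

>>> servo_tool(steps=[[[-0.0093,-0.0268,0.015],[0.11,-2.5,0.06],-1],[[-0.0093,-0.0268,0.015],[0.11,-2.5,0.06],-1],[[-0.0093,-0.0268,0.01],[0.11,-2.5,0.06],-1],[[-0.0093,-0.0268,0],[0.11,-2.5,0.06],-1],[[-0.0093,-0.0268,0],[0.11,-2.5,0.06],-1],[[-0.0093,-0.0268,0],[0.11,-2.5,0.06],-1],[[-0.0093,-0.0268,0],[0.11,-2.5,0.06],-1],[[-0.0093,-0.0268,0],[0.11,-2.5,0.06],-1]])

```text
t: 9.78
ee_pos: [503.0, 105.9, 143.9]
orientation: [-3.083, -0.067, -0.55]
ft_force: [1.1, -0.6, -1.5]
width: 35.6
grasp_force: 30.0
```

>>> servo_tool(steps=[[[0,0,0],[0,0,0],-1],[[0,0,0],[0,0,0],-1],[[0,0,0],[0,0,0],-1],[[0,0,0],[0,0,0],-1],[[0,0,0],[0,0,0],-1],[[0,0,0],[0,0,0],-1],[[0,0,0],[0,0,0],-1],[[0,0,0],[0,0,0],-1]])

```text
t: 10.45
ee_pos: [503.7, 107.2, 142.5]
orientation: [-3.084, -0.067, -0.544]
ft_force: [0.5, 0.2, -1.9]
width: 35.8
grasp_force: 30.0
```

```bash
cat >> h.py <<'E'
def st():
    o=sensors.get_obs(); R=cv2.Rodrigues(np.array(o["orientation"]))[0]
    print("t",round(float(o["t"]),1),"tcp",np.round(o["ee_pos"],1),"w",round(float(o["width"]),1),"yaw",np.degrees(np.arctan2(R[1,0],R[0,0])).round(1),"toolz",R[:,2].round(3),"tooly",R[:,1].round(3),"q6",np.round(o["qpos"][5],2)); return o,R
E
python3 - <<'E'
from h import *
st()
s=cam("scene"); cv2.imwrite("pics/s1.png",cv2.resize(s["color"][130:330,120:400],None,fx=2.8,fy=2.8))
E
```

```text
t 10.4 tcp [503.7 107.2 142.5] w 35.8 yaw 2.5 toolz [ 0.342  0.017 -0.94 ] tooly [ 0.044 -0.999 -0.002] q6 1.9
```

View pics/s1.png

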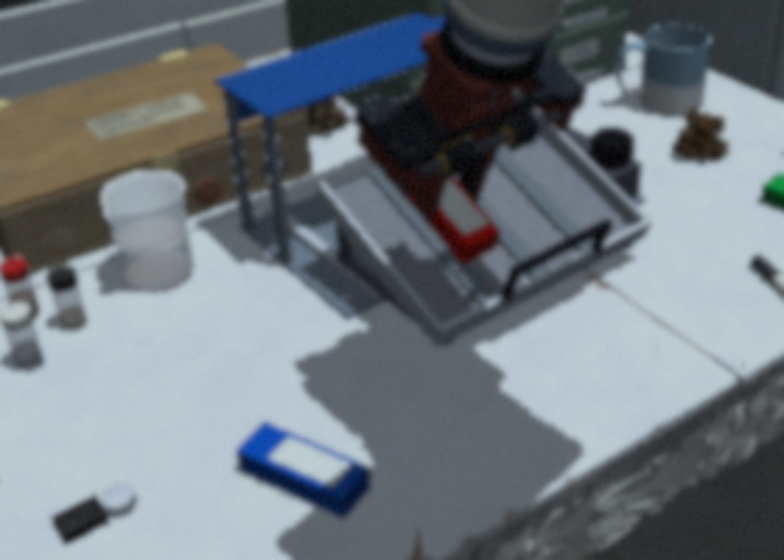

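>>> servo_tool(steps=[[[0.004,0,-0.011],[0,0,0],-1],[[0.006,0,-0.0165],[0,0,0],-1],[[0.006,0,-0.0165],[0,0,0],-1],[[0.005,0,-0.0137],[0,0,0],-1],[[0.0035,0,-0.0096],[0,0,0],-1],[[0.002,0,-0.006],[0,0,0],-1],[[0,0,0],[0,0,0],-1],[[0,0,0],[0,0,0],-1]])

```text
t: 11.17
ee_pos: [529.9, 106.8, 69.3]
orientation: [-3.084, -0.066, -0.543]
ft_force: [0.4, 0.1, -1.0]
width: 36.0
grasp_force: 30.0
```

>>> servo_tool(steps=[[[0,0,0],[0,0,0],0.03],[[0,0,0],[0,0,0],0.03],[[0,0,0],[0,0,0],0.03],[[0,0,0],[0,0,0],0.03],[[-0.004,0,0.011],[0,0,0],0.03],[[-0.006,0,0.0165],[0,0,0],0.03],[[-0.008,0,0.022],[0,0,0],0.1],[[-0.01,0,0.03],[0,0,0],0.2]])

```text
t: 11.83
ee_pos: [500.9, 106.6, 148.5]
orientation: [-3.085, -0.066, -0.54]
ft_force: [-0.8, 0.1, 1.3]
width: 51.4
grasp_force: 0.0
```

```bash
python3 - <<'E'
from h import *
st()
s=cam("scene"); cv2.imwrite("pics/s2.png",cv2.resize(s["color"][130:330,120:400],None,fx=2.8,fy=2.8))
E
```

```text
t 11.8 tcp [500.9 106.6 148.5] w 51.4 yaw 2.4 toolz [ 0.339  0.016 -0.941] tooly [ 0.043 -0.999 -0.002] q6 1.89
```

View pics/s2.png

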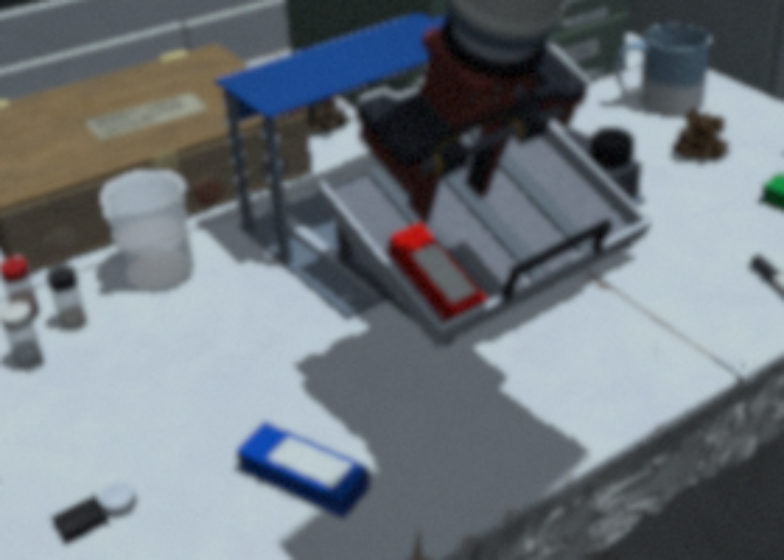

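Red lies label up in lane 1, at or near the stop (crop 435,270). Next is blue.

>>> servo_tool(steps=[[[-0.0085,0.0235,0.008],[-0.22,5,0],0.4],[[-0.0085,0.0235,0.008],[-0.22,5,0],0.4],[[-0.0085,0.0235,0],[-0.22,5,0],0.4],[[-0.0085,0.0235,0],[-0.22,4.9,0],0.4],[[-0.0085,0.0235,0],[0,0,5.4],0.4],[[-0.0085,0.0235,0],[0,0,5.4],0.4],[[-0.0085,0.0235,0],[0,0,5.4],0.4],[[-0.0085,0.0235,0],[0,0,5.4],0.4]])

```text
t: 12.55
ee_pos: [433.7, 295.9, 165.0]
orientation: [-3.069, -0.661, -0.003]
ft_force: [0.3, -0.6, -0.5]
width: 61.3
grasp_force: 0.0
```

```bash
python3 - <<'E'
from h import *
st(); print(boxes(cam("top"))); print(boxes(cam("scene")))
E
```

```text
t 12.6 tcp [433.7 295.9 165. ] w 61.3 yaw 24.3 toolz [ 0.002  0.002 -1.   ] tooly [ 0.411 -0.911 -0.001] q6 1.72
{'red': [(array([527.9, 106.5]), array([36., 83.]), np.float32(3.2), 69.6)], 'yellow': [(array([ 484.6, -402.3]), array([35., 99.]), np.float32(174.9), 21.0)], 'green': [(array([ 441.3, -312.5]), array([37., 98.]), np.float32(10.1), 21.6)]}
{'red': [(array([537.8, 109.2]), array([34., 49.]), np.float32(2.5), 77.4)], 'green': [(array([ 437.8, -308.4]), array([33., 95.]), np.float32(10.2), 18.4)], 'blue': [(array([429.6, 298.4]), array([ 38., 100.]), np.float32(22.4), 23.4)]}
```

>>> servo_tool(steps=[[[-0.001,0,-0.035],[0,0,0],0.4],[[0,0,-0.04],[0,0,0],0.4],[[0,0,-0.035],[0,0,0],0.4],[[0,0,-0.025],[0,0,0],0.4],[[0,0,-0.013],[0,0,0],0.4],[[0,0,-0.005],[0,0,0],0.4],[[0,0,0],[0,0,0],0.4],[[0,0,0],[0,0,0],-1]])

```text
t: 13.32
ee_pos: [433.6, 294.6, 12.4]
orientation: [-3.071, -0.652, -0.003]
ft_force: [1.2, 0.3, 0.1]
width: 57.8
grasp_force: 0.0
```

>>> servo_tool(steps=[[[0,0,0],[0,0,0],-1],[[0,0,0],[0,0,0],-1],[[0,0,0],[0,0,0],-1],[[0,0,0],[0,0,0],-1],[[0,0,0.01],[0,0,0],-1],[[0,0,0.02],[0,0,0],-1],[[0,0,0.03],[0,0,0],-1],[[0,0,0.03],[0,0,0],-1]])

```text
t: 13.98
ee_pos: [432.2, 294.3, 102.8]
orientation: [-3.072, -0.654, 0.001]
ft_force: [0.2, -0.6, -1.3]
width: 35.3
grasp_force: 30.0
```

```bash
python3 - <<'E'
from h import *
st()
# red box in lane: check top-face extents along slope
d=cam("top"); hsv=cv2.cvtColor(d["color"],cv2.COLOR_BGR2HSV)
m=sum(cv2.inRange(hsv,*map(np.array,r)) for r in RNG["red"]).astype(np.uint8)
ys,xs=np.nonzero(m); w=(xs>215)&(xs<260)&(ys>190); 
n=np.array([-.3636,-.0171,1]); off=-147.4+24/np.cos(np.radians(20))
s=slopes(d,np.c_[xs[w],ys[w]]); v=np.c_[s,np.ones(len(s))]@d["R"]; C=-d["R"].T@d["t"]; Q=C+v*((off-C@n)/(v@n))[:,None]
print(Q.min(0),Q.max(0))
E
```

```text
t 14.0 tcp [432.2 294.3 102.8] w 35.3 yaw 24.0 toolz [-0.001  0.001 -1.   ] tooly [ 0.407 -0.913 -0.001] q6 1.72
[472.53958733  86.75473595  51.88186515] [567.28970438 124.7429851   86.43060284]
```

>>> servo_tool(steps=[[[0.0143,-0.0311,0.02],[0,0,-5.4],-1],[[0.0143,-0.0311,0.02],[0,0,-5.4],-1],[[0.0143,-0.0311,0.01],[0,0,-5.4],-1],[[0.0143,-0.0311,0],[0,0,-5.4],-1],[[0.0143,-0.0311,0],[0.22,-5,0],-1],[[0.0143,-0.0311,0],[0.22,-5,0],-1],[[0.0143,-0.0311,0],[0.22,-5,0],-1],[[0.0143,-0.0311,0],[0.22,-5,0],-1]])

```text
t: 14.7
ee_pos: [548.0, 44.5, 153.1]
orientation: [-3.083, -0.066, -0.556]
ft_force: [0.5, 0.6, -1.9]
width: 35.6
grasp_force: 30.0
```

>>> servo_tool(steps=[[[0,0,0],[0,0,0],-1],[[0,0,0],[0,0,0],-1],[[0,0,0],[0,0,0],-1],[[0,0,-0.01],[0,0,0],-1],[[0,0,-0.01],[0,0,0],-1],[[0,0,0],[0,0,0],-1],[[0,0,0],[0,0,0],-1],[[0,0,0],[0,0,0],-1]])

```text
t: 15.37
ee_pos: [547.3, 46.6, 131.4]
orientation: [-3.084, -0.068, -0.545]
ft_force: [-0.2, 0.0, -1.0]
width: 36.0
grasp_force: 30.0
```

```bash
python3 - <<'E'
from h import *
st()
E
```

```text
t 15.4 tcp [547.3  46.6 131.4] w 36.0 yaw 2.5 toolz [ 0.343  0.017 -0.939] tooly [ 0.044 -0.999 -0.002] q6 1.61
```

>>> servo_tool(steps=[[[0,-0.0005,-0.015],[0,0,0],-1],[[0,-0.0005,-0.018],[0,0,0],-1],[[0,0,-0.014],[0,0,0],-1],[[0,0,-0.009],[0,0,0],-1],[[0,0,-0.005],[0,0,0],-1],[[0,0,-0.001],[0,0,0],-1],[[0,0,0],[0,0,0],-1],[[0,0,0],[0,0,0],-1]])

```text
t: 16.03
ee_pos: [548.0, 45.1, 70.5]
orientation: [-3.083, -0.066, -0.549]
ft_force: [0.1, -0.7, 0.3]
width: 35.8
grasp_force: 30.0
```

>>> servo_tool(steps=[[[0,0,0],[0,0,0],0.01],[[0,0,0],[0,0,0],0.01],[[0,0,0],[0,0,0],0.01],[[0,0,0],[0,0,0],0.01],[[-0.004,0,0.011],[0,0,0],0.01],[[-0.006,0,0.0165],[0,0,0],0.01],[[-0.008,0,0.03],[0,0,0],0.1],[[-0.01,0,0.04],[0,0,0],0.2]])

```text
t: 16.7
ee_pos: [517.7, 44.9, 166.3]
orientation: [-3.085, -0.066, -0.539]
ft_force: [-0.1, 0.7, 1.0]
width: 51.2
grasp_force: 0.0
```

```bash
cat >> h.py <<'E'
def inlane(d):
    """extent of box tops in tray coords (u along slope horizontal x, y)"""
    hsv=cv2.cvtColor(d["color"],cv2.COLOR_BGR2HSV); n=np.array([-.3636,-.0171,1]); off=-147.4+24/np.cos(np.radians(20)); C=-d["R"].T@d["t"]
    for c,rs in RNG.items():
        m=sum(cv2.inRange(hsv,*map(np.array,r)) for r in rs).astype(np.uint8); m[:192]=0; m[:,:215]=0; m[:,330:]=0
        ys,xs=np.nonzero(m)
        if len(xs)<60: continue
        v=np.c_[slopes(d,np.c_[xs,ys]),np.ones(len(xs))]@d["R"]; Q=C+v*((off-C@n)/(v@n))[:,None]
        lo,hi=np.percentile(Q,1,axis=0),np.percentile(Q,99,axis=0); print(c,"x",lo[0].round(),hi[0].round(),"y",lo[1].round(),hi[1].round(),len(xs))
E
python3 - <<'E'
from h import *
st(); d=cam("top"); inlane(d); print(boxes(d))
s=cam("scene"); cv2.imwrite("pics/s3.png",cv2.resize(s["color"][130:330,120:400],None,fx=2.8,fy=2.8))
E
```

```text
t 16.7 tcp [517.7  44.9 166.3] w 51.2 yaw 2.4 toolz [ 0.339  0.016 -0.941] tooly [ 0.043 -0.999 -0.002] q6 1.61
red x 478.0 567.0 y 86.0 125.0 155
blue x 529.0 569.0 y 27.0 63.0 147
{'yellow': [(array([ 484.5, -402.5]), array([36., 99.]), np.float32(173.5), 21.2)], 'green': [(array([ 441.2, -312.4]), array([37., 98.]), np.float32(11.1), 21.4)]}
```

View pics/s3.png

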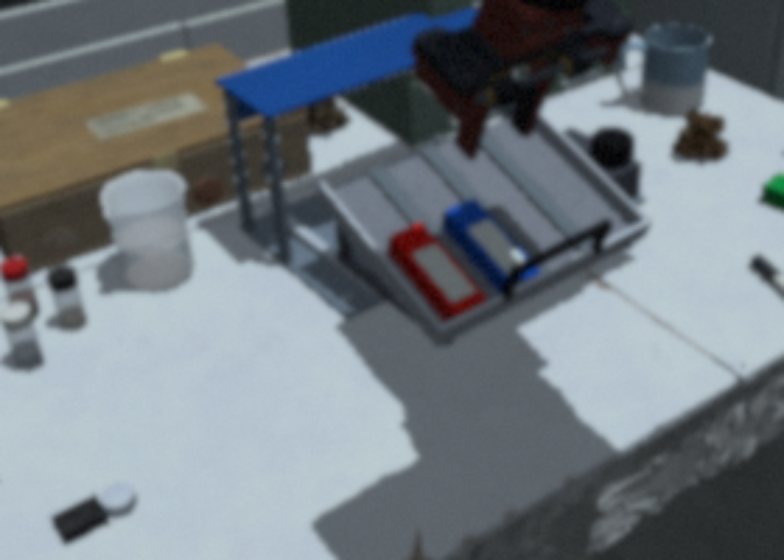

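Red and blue are both seated in lanes 1 and 2. Next is green.

>>> servo_tool(steps=[[[-0.0064,-0.0298,0.005],[-0.22,5,0],0.4],[[-0.0064,-0.0298,0],[-0.22,5,0],0.4],[[-0.0064,-0.0298,0],[-0.22,5,0],0.4],[[-0.0064,-0.0298,0],[-0.22,4.9,0],0.4],[[-0.0064,-0.0298,0],[0,0,2.1],0.4],[[-0.0064,-0.0298,0],[0,0,2.1],0.4],[[-0.0064,-0.0298,0],[0,0,2.1],0.4],[[-0.0064,-0.0298,0],[0,0,2.1],0.4]])

```text
t: 17.47
ee_pos: [467.8, -194.8, 171.6]
orientation: [-3.125, -0.299, -0.004]
ft_force: [0.2, -0.1, -0.6]
width: 61.2
grasp_force: 0.0
```

>>> servo_tool(steps=[[[-0.0064,-0.0298,0],[0,0,0],0.4],[[-0.0064,-0.0298,0],[0,0,0],0.4],[[-0.0064,-0.0298,0],[0,0,0],0.4],[[-0.0064,-0.0298,0],[0,0,0],0.4],[[0,0,0],[0,0,0],0.4],[[0,0,0],[0,0,0],0.4],[[0,0,0],[0,0,0],0.4],[[0,0,0],[0,0,0],0.4]])

```text
t: 18.13
ee_pos: [442.6, -311.4, 171.9]
orientation: [-3.125, -0.298, -0.004]
ft_force: [0.1, -0.7, 0.1]
width: 61.2
grasp_force: 0.0
```

```bash
python3 - <<'E'
from h import *
st(); d=cam("top"); inlane(d); print(boxes(d)); print(boxes(cam("scene")))
E
```

```text
t 18.1 tcp [ 442.6 -311.4  171.9] w 61.2 yaw 10.9 toolz [ 0.002  0.003 -1.   ] tooly [ 0.189 -0.982 -0.002] q6 0.74
red x 474.0 567.0 y 87.0 125.0 243
blue x 477.0 572.0 y 25.0 63.0 250
{'red': [(array([527.1, 106.9]), array([36., 83.]), np.float32(0.2), 69.2)], 'blue': [(array([531.4,  44.3]), array([35., 88.]), np.float32(2.1), 69.9)]}
{'red': [(array([541.9, 108.5]), array([36., 42.]), np.float32(5.5), 78.6)], 'green': [(array([ 437.9, -305. ]), array([33., 97.]), np.float32(4.7), 18.6)], 'blue': [(array([524.6,  49.2]), array([ 37., 136.]), np.float32(176.1), 71.7)]}
```

>>> servo_tool(steps=[[[-0.001,-0.001,-0.035],[0,0,0],0.4],[[0,0,-0.04],[0,0,0],0.4],[[0,0,-0.04],[0,0,0],0.4],[[0,0,-0.027],[0,0,0],0.4],[[0,0,-0.013],[0,0,0],0.4],[[0,0,-0.005],[0,0,0],0.4],[[0,0,0],[0,0,0],0.4],[[0,0,0],[0,0,0],-1]])

```text
t: 18.9
ee_pos: [442.7, -313.9, 13.5]
orientation: [-3.127, -0.297, -0.007]
ft_force: [0.2, -0.3, -0.2]
width: 57.9
grasp_force: 0.0
```

>>> servo_tool(steps=[[[0,0,0],[0,0,0],-1],[[0,0,0],[0,0,0],-1],[[0,0,0],[0,0,0],-1],[[0,0,0],[0,0,0],-1],[[0,0,0.01],[0,0,0],-1],[[0,0,0.02],[0,0,0],-1],[[0,0,0.03],[0,0,0],-1],[[0,0,0.03],[0,0,0],-1]])

```text
t: 19.57
ee_pos: [441.0, -313.1, 103.4]
orientation: [-3.125, -0.296, -0.003]
ft_force: [0.0, 0.2, -0.9]
width: 35.9
grasp_force: 30.0
```

```bash
python3 - <<'E'
from h import *
st(); s=cam("scene"); cv2.imwrite("pics/s4.png",cv2.resize(s["color"][100:300,300:560],None,fx=2.8,fy=2.8))
E
```

```text
t 19.6 tcp [ 441.  -313.1  103.4] w 35.9 yaw 10.8 toolz [ 0.002  0.003 -1.   ] tooly [ 0.188 -0.982 -0.003] q6 0.74
```

View pics/s4.png

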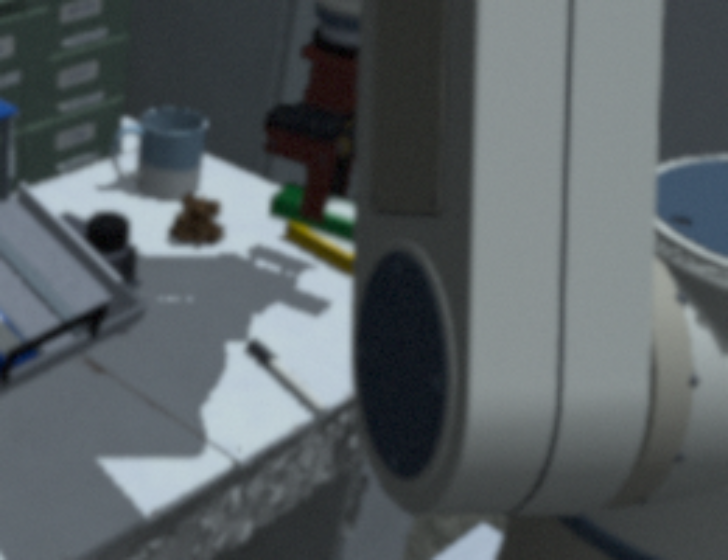

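>>> servo_tool(steps=[[[0.0108,0.02975,0.02],[0,0,-2.1],-1],[[0.0108,0.02975,0.02],[0,0,-2.1],-1],[[0.0108,0.02975,0.01],[0,0,-2.1],-1],[[0.0108,0.02975,0],[0,0,-2.1],-1],[[0.0108,0.02975,0],[0.22,-5,0],-1],[[0.0108,0.02975,0],[0.22,-5,0],-1],[[0.0108,0.02975,0],[0.22,-5,0],-1],[[0.0108,0.02975,0],[0.22,-5,0],-1]])

```text
t: 20.28
ee_pos: [528.5, -74.5, 153.6]
orientation: [-3.082, -0.065, -0.558]
ft_force: [0.2, 0.5, -0.2]
width: 35.7
grasp_force: 30.0
```

>>> servo_tool(steps=[[[0.0108,0.02975,0],[0,0,0],-1],[[0.0108,0.02975,0],[0,0,0],-1],[[0,0,0],[0,0,0],-1],[[0,0,-0.01],[0,0,0],-1],[[0,0,-0.01],[0,0,0],-1],[[0,0,0],[0,0,0],-1],[[0,0,0],[0,0,0],-1],[[0,0,0],[0,0,0],-1]])

```text
t: 20.95
ee_pos: [549.2, -17.1, 131.9]
orientation: [-3.084, -0.063, -0.548]
ft_force: [0.4, 0.3, -0.8]
width: 36.0
grasp_force: 30.0
```

```bash
python3 - <<'E'
from h import *
st(); d=cam("top");print(boxes(d))
E
```

```text
t 20.9 tcp [549.2 -17.1 131.9] w 36.0 yaw 2.3 toolz [ 0.344  0.016 -0.939] tooly [ 0.041 -0.999 -0.002] q6 1.35
{'red': [(array([520.3, 106.4]), array([34., 65.]), np.float32(3.4), 69.9)], 'yellow': [(array([ 484.9, -403.3]), array([ 37., 100.]), np.float32(174.7), 20.9)]}
```

>>> servo_tool(steps=[[[0,0.001,-0.015],[0,0,0],-1],[[0,0.001,-0.018],[0,0,0],-1],[[0,0,-0.014],[0,0,0],-1],[[0,0,-0.009],[0,0,0],-1],[[0,0,-0.005],[0,0,0],-1],[[0,0,-0.001],[0,0,0],-1],[[0,0,0],[0,0,0],-1],[[0,0,0],[0,0,0],-1]])

```text
t: 21.67
ee_pos: [550.2, -14.2, 71.0]
orientation: [-3.083, -0.066, -0.551]
ft_force: [-0.1, 0.0, -1.2]
width: 35.7
grasp_force: 30.0
```

>>> servo_tool(steps=[[[0,0,0],[0,0,0],0.01],[[0,0,0],[0,0,0],0.01],[[0,0,0],[0,0,0],0.01],[[0,0,0],[0,0,0],0.01],[[-0.004,0,0.011],[0,0,0],0.01],[[-0.006,0,0.0165],[0,0,0],0.01],[[-0.008,0,0.03],[0,0,0],0.1],[[-0.01,0,0.04],[0,0,0],0.2]])

```text
t: 22.33
ee_pos: [519.9, -14.1, 166.7]
orientation: [-3.084, -0.066, -0.542]
ft_force: [0.3, -0.2, 0.8]
width: 51.1
grasp_force: 0.0
```

```bash
python3 - <<'E'
from h import *
st(); d=cam("top"); inlane(d); print(boxes(d))
E
```

```text
t 22.3 tcp [519.9 -14.1 166.7] w 51.1 yaw 2.4 toolz [ 0.341  0.017 -0.94 ] tooly [ 0.043 -0.999 -0.002] q6 1.37
red x 473.0 567.0 y 87.0 125.0 234
green x 537.0 574.0 y -31.0 2.0 136
blue x 538.0 571.0 y 27.0 61.0 138
{'red': [(array([523.1, 106.8]), array([35., 68.]), np.float32(2.8), 69.9)], 'yellow': [(array([ 484.8, -401.9]), array([35., 99.]), np.float32(173.9), 21.0)]}
```

Green is seated in lane 3. Next is yellow.

>>> servo_tool(steps=[[[-0.0027,-0.0298,0.005],[-0.22,5,0],0.4],[[-0.0027,-0.0298,0],[-0.22,5,0],0.4],[[-0.0027,-0.0298,0],[-0.22,5,0],0.4],[[-0.0027,-0.0298,0],[-0.22,4.9,0],0.4],[[-0.0027,-0.0298,0],[0,0,-2.1],0.4],[[-0.0027,-0.0298,0],[0,0,-2.1],0.4],[[-0.0027,-0.0298,0],[0,0,-2.1],0.4],[[-0.0027,-0.0298,0],[0,0,-2.1],0.4]])

```text
t: 23.05
ee_pos: [499.9, -253.9, 172.8]
orientation: [-3.136, 0.166, -0.009]
ft_force: [0.1, -0.2, -0.6]
width: 61.7
grasp_force: 0.0
```

>>> servo_tool(steps=[[[-0.0027,-0.0298,0],[0,0,0],0.4],[[-0.0027,-0.0298,0],[0,0,0],0.4],[[-0.0027,-0.0298,0],[0,0,0],0.4],[[-0.0027,-0.0298,0],[0,0,0],0.4],[[-0.0027,-0.03,0],[0,0,0],0.4],[[0,0,0],[0,0,0],0.4],[[0,0,0],[0,0,0],0.4],[[0,0,0],[0,0,0],0.4]])

```text
t: 23.72
ee_pos: [486.3, -401.1, 172.5]
orientation: [-3.136, 0.164, -0.007]
ft_force: [0.9, 0.2, -1.2]
width: 61.5
grasp_force: 0.0
```

```bash
python3 - <<'E'
from h import *
st(); d=cam("top"); inlane(d); print(boxes(d))
E
```

```text
t 23.7 tcp [ 486.3 -401.1  172.5] w 61.5 yaw -6.0 toolz [ 0.005  0.001 -1.   ] tooly [-0.104 -0.995 -0.002] q6 0.96
red x 474.0 567.0 y 87.0 125.0 242
green x 479.0 574.0 y -31.0 2.0 215
blue x 477.0 571.0 y 22.0 61.0 252
{'red': [(array([529.8, 106.8]), array([36., 78.]), np.float32(2.1), 70.2)], 'yellow': [(array([ 485., -402.]), array([35., 99.]), np.float32(174.7), 21.1)], 'green': [(array([534.1, -14.5]), array([34., 83.]), np.float32(179.5), 69.9)], 'blue': [(array([531.9,  42.3]), array([36., 87.]), np.float32(3.2), 69.1)]}
```

>>> servo_tool(steps=[[[-0.0012,-0.001,-0.035],[0,0,0],0.4],[[0,0,-0.04],[0,0,0],0.4],[[0,0,-0.04],[0,0,0],0.4],[[0,0,-0.027],[0,0,0],0.4],[[0,0,-0.013],[0,0,0],0.4],[[0,0,-0.005],[0,0,0],0.4],[[0,0,0],[0,0,0],0.4],[[0,0,0],[0,0,0],-1]])

```text
t: 24.43
ee_pos: [486.5, -403.1, 14.3]
orientation: [3.137, -0.163, 0.011]
ft_force: [0.8, -0.4, 0.8]
width: 57.5
grasp_force: 0.0
```

>>> servo_tool(steps=[[[0,0,0],[0,0,0],-1],[[0,0,0],[0,0,0],-1],[[0,0,0],[0,0,0],-1],[[0,0,0],[0,0,0],-1],[[0,0,0.01],[0,0,0],-1],[[0,0,0.02],[0,0,0],-1],[[0,0,0.03],[0,0,0],-1],[[0,0,0.03],[0,0,0],-1]])

```text
t: 25.1
ee_pos: [484.6, -402.1, 103.6]
orientation: [-3.135, 0.164, -0.006]
ft_force: [-0.5, -0.7, -0.8]
width: 35.7
grasp_force: 30.0
```

>>> servo_tool(steps=[[[0.0055,0.0296,0.02],[0,0,2.1],-1],[[0.0055,0.0296,0.02],[0,0,2.1],-1],[[0.0055,0.0296,0.01],[0,0,2.1],-1],[[0.0055,0.0296,0],[0,0,2.1],-1],[[0.0055,0.0296,0],[0.22,-5,0],-1],[[0.0055,0.0296,0],[0.22,-5,0],-1],[[0.0055,0.0296,0],[0.22,-5,0],-1],[[0.0055,0.0296,0],[0.22,-5,0],-1]])

```text
t: 25.77
ee_pos: [529.5, -164.9, 154.2]
orientation: [-3.082, -0.065, -0.56]
ft_force: [0.4, 1.3, -0.4]
width: 35.4
grasp_force: 30.0
```

>>> servo_tool(steps=[[[0.0055,0.0296,0],[0,0,0],-1],[[0.0055,0.0296,0],[0,0,0],-1],[[0.0055,0.0296,0],[0,0,0],-1],[[0,0,-0.01],[0,0,0],-1],[[0,0,-0.01],[0,0,0],-1],[[0,0,0],[0,0,0],-1],[[0,0,0],[0,0,0],-1],[[0,0,0],[0,0,0],-1]])

```text
t: 26.43
ee_pos: [545.7, -78.2, 132.7]
orientation: [-3.083, -0.063, -0.551]
ft_force: [0.0, -1.0, -0.6]
width: 35.7
grasp_force: 30.0
```

```bash
python3 - <<'E'
from h import *
st(); inlane(cam("top"))
E
```

```text
t 26.4 tcp [545.7 -78.2 132.7] w 35.7 yaw 2.3 toolz [ 0.346  0.016 -0.938] tooly [ 0.041 -0.999 -0.002] q6 1.1
red x 474.0 567.0 y 87.0 125.0 241
yellow x 561.0 600.0 y -101.0 -65.0 157
green x 479.0 572.0 y -34.0 2.0 93
blue x 477.0 569.0 y 22.0 61.0 244
```

Down to z≈72, release narrowly, retreat.

>>> servo_tool(steps=[[[0,0.001,-0.015],[0,0,0],-1],[[0,0.0007,-0.018],[0,0,0],-1],[[0,0,-0.014],[0,0,0],-1],[[0,0,-0.009],[0,0,0],-1],[[0,0,-0.004],[0,0,0],-1],[[0,0,0],[0,0,0],-1],[[0,0,0],[0,0,0],-1],[[0,0,0],[0,0,0],-1]])

```text
t: 27.15
ee_pos: [546.4, -75.8, 73.6]
orientation: [-3.083, -0.065, -0.554]
ft_force: [0.8, 0.0, -0.6]
width: 35.6
grasp_force: 30.0
```

>>> servo_tool(steps=[[[0,0,0],[0,0,0],0.02],[[0,0,0],[0,0,0],0.02],[[0,0,0],[0,0,0],0.02],[[0,0,0],[0,0,0],0.02],[[-0.004,0,0.011],[0,0,0],0.02],[[-0.006,0,0.0165],[0,0,0],0.02],[[-0.008,0,0.03],[0,0,0],0.1],[[-0.01,0,0.04],[0,0,0],0.2]])

```text
t: 27.82
ee_pos: [516.0, -75.2, 169.2]
orientation: [-3.083, -0.065, -0.544]
ft_force: [0.0, 0.1, 0.3]
width: 51.4
grasp_force: 0.0
```

>>> servo_tool(steps=[[[-0.003,-0.02,0.02],[-0.22,5,0],0.2],[[-0.003,-0.02,0.01],[-0.22,5,0],0.2],[[-0.003,-0.02,0],[-0.22,5,0],0.2],[[-0.003,-0.02,0],[-0.22,4.9,0],0.2],[[-0.003,-0.02,0],[0,0,5],0.2],[[-0.003,-0.02,0],[0,0,7],0.2],[[0,-0.02,0],[0,0,7],0.2],[[0,-0.02,0],[0,0,7],0.2]])

```text
t: 28.48
ee_pos: [499.7, -236.3, 200.4]
orientation: [-3.04, -0.78, -0.01]
ft_force: [0.3, 0.5, -0.2]
width: 52.7
grasp_force: 0.0
```

```bash
python3 - <<'E'
from h import *
st(); d=cam("top"); inlane(d)
a=cv2.resize(d["color"][160:280,200:360],None,fx=3.5,fy=3.5,interpolation=cv2.INTER_CUBIC)
cv2.imwrite("pics/o3.png",a)
Q=depth(d,np.array([(x,y) for x in range(235,310) for y in range(235,285)])); k=Q[(Q[:,2]>77)&(Q[:,2]<95)]; print("handle",cv2.minAreaRect(k[:,:2].astype(np.float32)))
E
```

```text
t 28.5 tcp [ 499.7 -236.3  200.4] w 52.7 yaw 28.8 toolz [ 0.005  0.004 -1.   ] tooly [ 0.482 -0.876 -0.001] q6 0.6
red x 474.0 567.0 y 87.0 125.0 243
yellow x 484.0 574.0 y -93.0 -59.0 213
green x 479.0 574.0 y -31.0 2.0 214
blue x 477.0 571.0 y 22.0 61.0 251
handle ((500.49298095703125, 22.01886749267578), (205.8486328125, 88.80493927001953), 89.29811096191406)
```

View pics/o3.png

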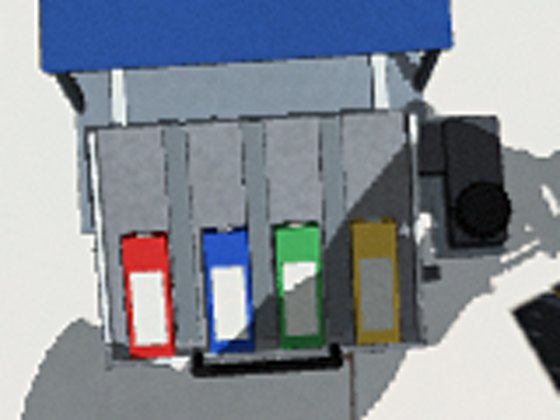

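All four boxes are label up in lanes 1–4, with their lower ends on one line along the stop (crop y 357→343) and their upper ends parallel to it. Now I take the handle and push the tray home.

>>> servo_tool(steps=[[[-0.0037,0.0247,0],[0,0,6.4],-0.32],[[-0.0037,0.0247,0],[0,0,6.4],-0.32],[[-0.0037,0.0247,0],[0,0,6.4],-0.32],[[-0.0037,0.0247,0],[0,0,6.4],-0.32],[[-0.0037,0.0247,0],[0,0,6.4],-0.32],[[-0.0037,0.0247,0],[0,0,6.4],-0.32],[[-0.0037,0.0247,0],[0,0,6.4],-0.32],[[-0.0037,0.0247,0],[0,0,6.4],-0.32]])

```text
t: 29.2
ee_pos: [469.7, -36.4, 200.5]
orientation: [-2.406, -2.012, -0.007]
ft_force: [0.3, 0.0, 0.4]
width: 29.7
grasp_force: 0.0
```

>>> servo_tool(steps=[[[-0.0037,0.0247,0],[0,0,6.4],-0.32],[[-0.0037,0.0247,0],[0,0,6.4],-0.32],[[0,0,-0.03],[0,0,0],-0.32],[[0,0,-0.03],[0,0,0],-0.32],[[0,0,-0.02],[0,0,0],-0.32],[[0,0,0],[0,0,0],-0.32],[[0,0,0],[0,0,0],-0.32],[[0,0,0],[0,0,0],-0.32]])

```text
t: 29.87
ee_pos: [463.5, 11.7, 121.3]
orientation: [-2.171, -2.264, -0.008]
ft_force: [0.3, -0.8, 0.3]
width: 29.9
grasp_force: 0.0
```

```bash
python3 - <<'E'
from h import *
st()
E
```

```text
t 29.9 tcp [463.5  11.7 121.3] w 29.9 yaw 92.4 toolz [-0.     0.007 -1.   ] tooly [ 0.999  0.042 -0.   ] q6 -0.05
```

>>> servo_tool(steps=[[[0,0,-0.015],[0,0,0],-0.32],[[0,0,-0.015],[0,0,0],-0.32],[[0,0,-0.013],[0,0,0],-0.32],[[0,0,-0.008],[0,0,0],-0.32],[[0,0,-0.004],[0,0,0],-0.32],[[0,0,0],[0,0,0],-0.32],[[0,0,0],[0,0,0],-1],[[0,0,0],[0,0,0],-1]])

```text
t: 30.53
ee_pos: [463.5, 11.6, 66.1]
orientation: [-2.171, -2.264, -0.008]
ft_force: [0.2, -0.3, -0.0]
width: 19.9
grasp_force: 0.0
```

>>> servo_tool(steps=[[[0,0,0],[0,0,0],-1],[[0,0,0],[0,0,0],-1],[[0,0,0],[0,0,0],-1],[[0.002,0,0],[0,0,0],-1],[[0.004,0.0002,0],[0,0,0],-1],[[0.006,0.0003,0],[0,0,0],-1],[[0.006,0.0003,0],[0,0,0],-1],[[0.006,0.0003,0],[0,0,0],-1]])

```text
t: 31.2
ee_pos: [487.0, 12.8, 65.9]
orientation: [-2.17, -2.264, -0.006]
ft_force: [-2.1, 0.7, 8.8]
width: 9.4
grasp_force: 30.0
```

>>> servo_tool(steps=[[[0.008,0.0004,0],[0,0,0],-1],[[0.008,0.0004,0],[0,0,0],-1],[[0.008,0.0004,0],[0,0,0],-1],[[0.008,0.0004,0],[0,0,0],-1],[[0.008,0.0004,0],[0,0,0],-1],[[0.008,0.0004,0],[0,0,0],-1],[[0.008,0.0004,0],[0,0,0],-1],[[0.008,0.0004,0],[0,0,0],-1]])

```text
t: 31.87
ee_pos: [551.1, 16.0, 66.0]
orientation: [-2.169, -2.264, -0.006]
ft_force: [-2.9, 0.6, 6.9]
width: 9.1
grasp_force: 30.0
```

>>> servo_tool(steps=[[[0.006,0.0003,0],[0,0,0],-1],[[0.006,0.0003,0],[0,0,0],-1],[[0.005,0.0003,0],[0,0,0],-1],[[0.004,0.0002,0],[0,0,0],-1],[[0.003,0,0],[0,0,0],-1],[[0.003,0,0],[0,0,0],-1],[[0.002,0,0],[0,0,0],-1],[[0,0,0],[0,0,0],-1]])

```text
t: 32.53
ee_pos: [580.5, 17.5, 66.0]
orientation: [-2.17, -2.264, -0.008]
ft_force: [-0.3, 3.0, 5.4]
width: 9.2
grasp_force: 30.0
```

>>> servo_tool(steps=[[[0.001,0,0],[0,0,0],-1],[[0.001,0,0],[0,0,0],-1],[[0.001,0,0],[0,0,0],-1],[[0.001,0,0],[0,0,0],-1],[[0,0,0],[0,0,0],-1],[[0,0,0],[0,0,0],-1],[[0,0,0],[0,0,0],-1],[[0,0,0],[0,0,0],-1]])

```text
t: 33.2
ee_pos: [583.2, 17.6, 66.0]
orientation: [-2.169, -2.263, -0.006]
ft_force: [-4.3, 2.5, 8.7]
width: 9.4
grasp_force: 30.0
```

>>> servo_tool(steps=[[[0.001,0,0],[0,0,0],-1],[[0.001,0,0],[0,0,0],-1],[[0.001,0,0],[0,0,0],-1],[[0,0,0],[0,0,0],-1],[[0,0,0],[0,0,0],-1],[[0,0,0],[0,0,0],-1],[[0,0,0],[0,0,0],-1],[[0,0,0],[0,0,0],-1]])

```text
t: 33.87
ee_pos: [583.1, 17.6, 65.9]
orientation: [-2.166, -2.26, 0.001]
ft_force: [-12.9, 2.8, 17.7]
width: 9.3
grasp_force: 30.0
```

Hard stop reached, so the tray is home. I release and leave.

>>> servo_tool(steps=[[[-0.003,0,0],[0,0,0],-1],[[0,0,0],[0,0,0],-0.32],[[0,0,0],[0,0,0],-0.32],[[0,0,0],[0,0,0],-0.32],[[0,0,0.02],[0,0,0],-0.32],[[0,0,0.03],[0,0,0],-0.32],[[0,0,0.03],[0,0,0],-0.32],[[0,0,0.03],[0,0,0],-0.32]])

```text
t: 34.53
ee_pos: [583.7, 16.8, 176.1]
orientation: [-2.169, -2.263, -0.005]
ft_force: [-0.0, -0.2, 0.5]
width: 29.8
grasp_force: 0.0
```

>>> servo_tool(steps=[[[-0.005,-0.03,0.02],[0,0,0],-0.32],[[-0.015,-0.03,0.01],[0,0,0],-0.32],[[-0.015,-0.035,0],[0,0,0],-0.32],[[-0.015,-0.035,0],[0,0,0],-0.32],[[-0.015,-0.035,0],[0,0,0],-0.32],[[-0.015,-0.035,0],[0,0,0],-0.32],[[-0.015,-0.035,0],[0,0,0],-0.32],[[-0.01,-0.03,0],[0,0,0],-0.32]])

```text
t: 35.2
ee_pos: [477.4, -250.0, 205.3]
orientation: [-2.17, -2.263, -0.006]
ft_force: [0.3, -0.0, -0.3]
width: 29.7
grasp_force: 0.0
```

```bash
python3 - <<'E'
from h import *
st(); d=cam("top")
Q=depth(d,np.array([(x,y) for x in range(245,305) for y in range(212,228)])); k=Q[(Q[:,2]>78)&(Q[:,2]<95)]; print("handle",cv2.minAreaRect(k[:,:2].astype(np.float32)))
inlane(d)
a=cv2.resize(d["color"][130:240,140:450],None,fx=2.5,fy=2.5); s=cv2.resize(cam("scene")["color"][130:270,150:460],(775,350))[:320]
cv2.imwrite("pics/fin.png",np.vstack([a,s]))
E
```

```text
t 35.2 tcp [ 477.4 -250.   205.3] w 29.7 yaw 92.4 toolz [-0.002  0.007 -1.   ] tooly [ 0.999  0.042 -0.002] q6 -0.55
handle ((582.8292236328125, 18.301410675048828), (10.130958557128906, 117.78201293945312), 2.6155338287353516)
red x 588.0 659.0 y 90.0 127.0 157
yellow x 597.0 658.0 y -84.0 -51.0 101
green x 593.0 658.0 y -26.0 9.0 103
blue x 590.0 659.0 y 29.0 64.0 142
```

View pics/fin.png

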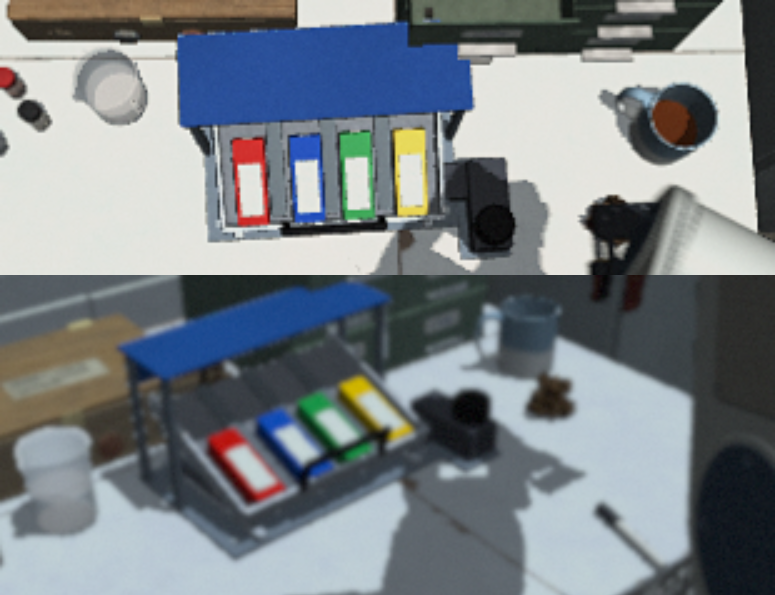

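The handle is back at its starting position (582.8 against 582.5 mm). All four boxes lie in line at the stop (lower ends at picture y 224→214), and the mug and beaker stand undisturbed.

```bash
python3 -c "
from workcell import close_job
print(close_job())"
```

```text
the job is handed in; nothing more can be done
None
```

All four slide boxes are in their own lanes, label up and against the stop; the tray wasn't locked and is pushed fully home, the mug and beaker are undisturbed, and the job is handed in.

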